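# Tip a standing board into the sanding tray and push it home

### The job

A thin wooden board stands on its end at the open end of the sanding tray on the bench. Push it over near its top so that it falls into the tray and lies flat between the two side rails, then push its near end along until its far end sits squarely against the stop, so that the board lies on the cork pad. Only push it: do not grip it or lift it, and leave the jar, the sanding block and the roll of tape beside the tray where they are.

Things in the scene. Friction and masses are not known exactly. Their poses are not given: they have to be found in the camera images.
- board: Loose softwood board 66 x 170 x 19 mm, 0.1 kg, at first on end on the bed, top 185 mm above the bench. Origin: middle of the broad face towards the stop. y: along the length (up at first, to the stop once fallen). z: across the thickness (at first away from the stop, the face to push at z = +19 mm; up once fallen). Pushed 30 mm near the top it falls, ending 5 to 55 mm short of the stop.
- sanding_tray: Fixed tray: plywood bed 285 x 150 mm, top 15 mm above the bench; side rails 12 mm higher, 116 mm apart inside; at one end a stop 25 mm higher, the other end open. A flush cork pad (170 mm long, full width between the rails) next to the stop marks where the board belongs. Origin on the bench under the pad's middle; x to the stop (its face at +85 mm, open end at -170 mm), y across, z up.
- stop_face (a point): Middle of the stop's inner face, at the height of the bed (15 mm above the bench); axes as the tray's.
- nail_jar: Clear jar with a pale lid, 66 mm across, 88 mm high, standing on the bench beside the tray near the stop; origin at the middle of its underside. A bystander.
- sanding_block: Cork-faced sanding block, 64 x 111 x 30 mm, lying on the bench beside the tray; origin at the middle of its underside. A bystander.
- masking_tape: Roll of masking tape, 110 mm across, 24 mm high, lying on the bench beside the tray near its open end; origin at the middle of its underside. A bystander.

How it is judged:
On the way:
1. the board has been tipped over and lies flat on the bed between the rails (angle between board's own z axis and vertical below 0.06 rad and y of board in the frame of sanding_tray between -0.03 and 0.03 m and z of board in the frame of sanding_tray between 0.008 and 0.022 m), for 0.2 s.
At the end, for the whole second after the job is handed in: The board lies flat (within 3.5 degrees) on the tray's bed between the rails, along the tray within 6 degrees, its far end within 6 mm of the stop, at rest (all of step 1 and x of board in the frame of sanding_tray between -0.006 and 0.006 m and angle between the y axis of board and the x axis of sanding_tray, either way round below 0.1 rad and linear speed of board below 0.01 m/s); the robot touches nothing.
It fails at once if the board is lifted off the tray while upright or tilting (its middle more than 30 mm above its standing height) (height (world z) of board above 0.13 m).
It fails at once if the lying board is lifted (level and more than 25 mm above the bed) (angle between board's own z axis and vertical below 0.35 rad and height (world z) of board above 0.06 m).
It fails at once if the board is taken between the fingers (the point between the finger pads is inside the board) (x of the grasp point in the frame of board between -0.031 and 0.031 m and y of the grasp point in the frame of board between -0.083 and 0.083 m and z of the grasp point in the frame of board between 0.002 and 0.017 m).
It fails at once if the jar, the sanding block or the roll of tape is moved by more than 15 mm (distance of any of nail_jar, sanding_block, masking_tape from where it was at the start of the episode above 0.015 m).
It also fails if it takes over 40 s, if anything falls off the work surface, if the arm or the gripper's body presses on something with over 40 N, if the wrist force passes 120 N, or if a joint passes its speed limit or range.

### The arm

A 6-joint arm with a two-finger parallel gripper is mounted at the origin on a cart in front of the work surface, level with it; the furniture and walls round the work are solid. World frame = base frame: x ahead of the robot, y to its left, z up, the work surface at z = 0. Lengths are in m, angles in rad, forces in N, time in s.
With the tool pointing down it reaches from about 0.375 to 0.75 m from the base axis. Payload 9 kg.
Tool frame: the origin (TCP) lies at the very end of the fingers, on their centre line; the grasp point (between the pads) lies 19 mm behind it; z points along the fingers, y is the line along which they close (so a half turn about z gives the same grasp; the last joint's range is limited). The gripper opens to 85 mm and grips with 20 to 120 N. Pads are 22 mm wide; open, the fingers measure 114 mm over their backs; the gripper's body (76 mm by 85 mm) begins 54 mm behind the grasp point. The pads swing forward as they close: fully open they stand 13 mm farther back than shut.
Start: joints at [0.977, 0.104, 0.097, 1.564, 0, 1.353], TCP at [0.22, 0.558, 0.231] pointing down, gripper open.
Joint ranges: [-2.99, 2.99], [-0.84, 1.86], [-1.1, 1.16], [-1.84, 2.11], [-1.51, 1.56], [-3.14, 3.14]. Speed limits (rad/s): [2.22, 2.22, 2.57, 3.14, 3.14, 3.14].

### API

Orientations are given as a unit quaternion [x, y, z, w].
In Python, from workcell import get_obs, read_camera, close_job, recognise, silhouettes, place_of gives the robot as it stands.
- The arm moves only by the tool move_arm, never from a script. Its argument "series" is a list of rows, each an object with "xyz": the shift along the tool's x, y, z in mm, a list of three; "twist": the turn, a rotation vector about the tool's x, y, z in rad, a list of three. In form: [{"xyz": [x, y, z], "twist": [rx, ry, rz]}, ...]. A call has 1 to 20 rows; each row is the pose to reach, as a shift and turn from the pose commanded when the call began, along the tool's axes at that moment; what a row does not reach only later rows make up. A row lasts 1/10 s, in which the tool goes at most 50 mm and 8.59 degrees, less where a joint would pass 70% of its speed; a pose out of reach is approached as far as the arm can. A call with a gripper value outside its range is refused whole. "gripper" is the opening, from 0 (shut) to 1 (fully open), set as the call begins (left out, the last holds). The fingers move at their own pace and stop on an object; "grip_force" is the grip in N (left out, the last holds). Time passes only in rows, so rows that repeat a pose let the fingers close. It gives the time, the measured TCP pose, the force, the opening and the grip force at its end, in the units of the state.
- get_obs(): the state, without advancing time (a new reading comes with each control period).
- read_camera(name): name is "side" or "top"; returns a dict with "img" (384x512x3 uint8, red, green, blue), "K" (3x3 intrinsics, pixels), "rvec" (rotation vector, rad) and "tvec" (3), from world to camera coordinates, as OpenCV has them. Camera axes: x right, y down, z forward; pixel columns grow to the right and rows downward; lengths in m; the calibration is good to about 2 mm. A picture is of the moment at which its call begins. There is no depth.
- close_job(): hands the job in; it is judged then, once.
Trained networks look in the newest picture that a camera, given by its name, has taken for a name from the list of things; names that differ only in an ending like _2 or _b are one class to them, and where a whole thing is asked for, a point or a joint stands for the part that bears it (a point fixed in the world has none). Each returns a list of dicts, best first, with "confidence" (0 to 1); they miss things now and then, are a little off and sometimes report something else, mostly with a low value. They report only what shows in the picture. A call takes as long as a camera call.
- recognise(camera, label): "at" ([column, row] in pixels, amid what is visible of it).
- silhouettes(camera, label): "mask" (384x512 bool, what is visible of it) and "at" ([column, row] in pixels, amid what is visible of it).
- place_of(camera, label): "at" ([column, row] in pixels: a listed point, or the origin of a listed thing).
The state is a dict: "t": time; "joint_pos": joint angles; "qvel": joint speeds; "effort": joint torques, N m; "tcp_pos": TCP position; "tcp_rot": TCP orientation; "contact_force": force on the tool from outside, world axes, zero at the start; "moment": the same for the moment, N m; "finger_gap": finger opening in m; "grasp_force": force on a finger pad.
Only numpy, scipy, OpenCV 4.12 (cv2) and the standard library are available. Lean on these libraries where they do the work, as an engineer would, in place of code of your own. Each camera call takes 0.05 s, during which the arm holds its last target. There are 200 camera calls.

## Working session

There is one attempt and no reset: what is moved stays moved. The work goes in short steps, Python scripts to look and compute and a tool call to move; the robot and the scene stay as the last step left them, time stands still between calls to the robot, and variables do not carry over. Pictures are saved under pics/ and viewed, at most 10 in all, crops included, and the job is handed in when it is done.

Besides the shell and the picture viewer there is one more tool, called after "Emit:" in YAML: its name, and indented under it one key for each argument. move_arm: Moves the arm, as the interface text tells. Its arguments: {"type":"object","properties":{"series":{"type":"array"},"gripper":{"type":"number"},"grip_force":{"type":"number"}},"required":["series"]}

```bash
mkdir -p pics
cat > h.py <<'E'
import numpy as np, cv2
from workcell import *
def cam(n):
    c=read_camera(n); c['R']=cv2.Rodrigues(np.array(c['rvec'],float))[0]; c['K']=np.array(c['K'],float); c['t']=np.array(c['tvec'],float).ravel(); return c
def ray(c,p):
    d=c['R'].T@np.linalg.solve(c['K'],[p[0],p[1],1.]); return -c['R'].T@c['t'],d
def atz(c,p,z):
    o,d=ray(c,p); return o+d*(z-o[2])/d[2]
def proj(c,X):
    return cv2.projectPoints(np.array(X,float).reshape(-1,3),np.array(c['rvec'],float),c['t'],c['K'],None)[0].reshape(-1,2)
def tri(c1,p1,c2,p2):
    A=[];b=[]
    for c,p in((c1,p1),(c2,p2)):
        o,d=ray(c,p); d=d/np.linalg.norm(d); P=np.eye(3)-np.outer(d,d); A.append(P);b.append(P@o)
    return np.linalg.lstsq(np.vstack(A),np.hstack(b),rcond=None)[0]
E
python3 - <<'E'
from h import *
np.set_printoptions(precision=4,suppress=True)
C={n:cam(n) for n in('side','top')}
cv2.imwrite('pics/a.png',np.hstack([cv2.resize(C[n]['img'],(400,300)) for n in C])[:,:,::-1])
print({n:-C[n]['R'].T@C[n]['t'] for n in C})
for l in['board','sanding_tray','stop_face','nail_jar','sanding_block','masking_tape']:
    P={}
    for n in C:
        r=place_of(n,l)
        print(l,n,[(np.round(x['at'],1),round(x['confidence'],2)) for x in r[:3]])
        if r:P[n]=r[0]['at']; print('   z0/15mm',atz(C[n],P[n],0.015 if l=='stop_face' else 0.1 if l=='board' else 0))
    if len(P)==2: print('   tri',tri(C['side'],P['side'],C['top'],P['top']))
o=get_obs(); print(o['tcp_pos'],o['tcp_rot'],o['t'],o['finger_gap'])
E
```

```text
{'side': array([0.4866, 0.3827, 0.6796]), 'top': array([ 0.4029, -0.2817,  0.9215])}
board side [(array([291.7, 204.8]), 0.86)]
   z0/15mm [ 0.3949 -0.2391  0.1   ]
board top [(array([233.4, 231.3]), 0.92)]
   z0/15mm [ 0.3982 -0.2409  0.1   ]
   tri [ 0.3965 -0.2406  0.0988]
sanding_tray side [(array([247.2, 234.5]), 0.79)]
   z0/15mm [ 0.4981 -0.2427  0.    ]
sanding_tray top [(array([238. , 185.6]), 0.85)]
   z0/15mm [ 0.5066 -0.2437  0.    ]
   tri [ 0.5023 -0.2433  0.0002]
stop_face side [(array([211.7, 229.9]), 0.63)]
   z0/15mm [ 0.5842 -0.2462  0.015 ]
stop_face top [(array([241.2, 151.3]), 0.96)]
   z0/15mm [ 0.587  -0.2496  0.015 ]
   tri [ 0.5861 -0.2494  0.012 ]
nail_jar side [(array([199.4, 273.2]), 0.68)]
   z0/15mm [ 0.605  -0.1291  0.    ]
nail_jar top [(array([190.8, 143.7]), 0.68)]
   z0/15mm [ 0.6058 -0.1267  0.    ]
   tri [ 0.6049 -0.1271  0.0027]
sanding_block side [(array([224. , 187.8]), 0.71)]
   z0/15mm [ 0.5625 -0.4219  0.    ]
sanding_block top [(array([307.9, 163.6]), 0.74)]
   z0/15mm [ 0.5639 -0.4103  0.    ]
   tri [ 0.5616 -0.4087  0.0113]
masking_tape side [(array([286.9, 193.7]), 0.8)]
   z0/15mm [ 0.3881 -0.3915  0.    ]
masking_tape top [(array([300.1, 239.8]), 0.59)]
   z0/15mm [ 0.3817 -0.3937  0.    ]
   tri [ 0.3846 -0.3944 -0.0028]
[0.2202 0.5582 0.2314] [0.1868 0.9824 0.0001 0.    ] 0.7 0.0855507173192723
```

View pics/a.png

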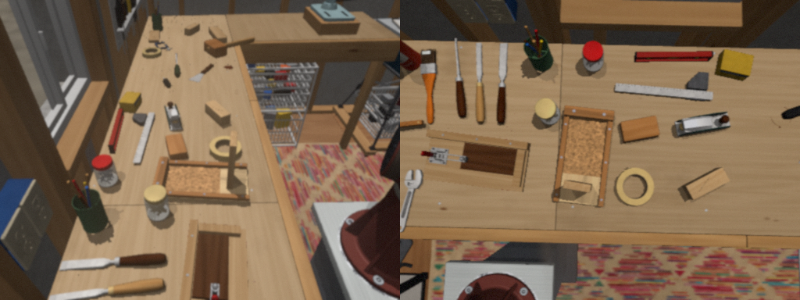

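The side and top views show the board upright at the tray's robot-side open end (top view, full resolution, about (233,231)). The tray runs away from the robot to the stop at about (241,151). The jar is on the left, the block and tape on the right. Next I'll fit the tray and board yaw from the silhouettes.

```bash
cat >> h.py <<'E'
from scipy.optimize import minimize
def box(x0,x1,y0,y1,z0,z1): return np.array([[x,y,z] for x in(x0,x1) for y in(y0,y1) for z in(z0,z1)],float)
def fit(label,boxes,g,names=('side','top'),pre=None):
    """boxes: list of local convex corner sets (upright z); fit x,y,yaw by silhouette IoU"""
    V=[]
    for n in names:
        c=cam(n); s=silhouettes(n,label)
        if s: V.append((c,np.array(s[0]['mask'])))
    def cost(p):
        ca,sa=np.cos(p[2]),np.sin(p[2]); J=0
        for c,m in V:
            im=np.zeros((384*4,512*4),np.uint8)
            for b in boxes:
                X=b@np.array([[ca,sa,0],[-sa,ca,0],[0,0,1]])+[p[0],p[1],0]
                cv2.fillConvexPoly(im,cv2.convexHull(((proj(c,X)+.5)*4).astype(np.float32)).astype(np.int32),255)
            r=cv2.resize(im,(512,384),interpolation=cv2.INTER_AREA)/255.
            J+=1-np.minimum(r,m).sum()/np.maximum(r,m).sum()
        return J/len(V)
    best=min((minimize(cost,[g[0],g[1],g[2]+d],method='Nelder-Mead',options=dict(initial_simplex=np.array(g)+[0,0,d]+np.array([[0,0,0],[.01,0,0],[0,.01,0],[0,0,.1]]),xatol=1e-4,fatol=1e-5)) for d in(-.1,0,.1)),key=lambda r:r.fun)
    return best.x,best.fun
TRAY=[box(-.17,.115,-.075,.075,0,.015),box(-.17,.115,-.07,-.058,0,.027),box(-.17,.115,.058,.07,0,.027),box(.085,.11,-.07,.07,0,.04)]
E
python3 - <<'E'
from h import *
np.set_printoptions(precision=4,suppress=True)
print(fit('sanding_tray',TRAY,[.503,-.243,-.06]))
for n in(('top',),('side',)): print(n,fit('sanding_tray',TRAY,[.503,-.243,-.06],n))
B=[box(-.019,0,-.033,.033,.015,.185)]
print(fit('board',B,[.397,-.24,-.06]))
E
```

```text
(array([ 0.5008, -0.2421, -0.0982]), np.float64(0.12147156713497653))
('top',) (array([ 0.5021, -0.2409, -0.094 ]), np.float64(0.07321921834760392))
('side',) (array([ 0.4989, -0.2473, -0.0975]), np.float64(0.12107445479216705))
(array([ 0.3948, -0.2322, -0.1454]), np.float64(0.09088678313978504))
```

Emit:
move_arm:
  series:
    - {"xyz": [-345, -249, -20], "twist": [0, 0, 0]}
    - {"xyz": [-345, -249, -20], "twist": [0, 0, 0]}
    - {"xyz": [-345, -249, -20], "twist": [0, 0, 0]}
    - {"xyz": [-345, -249, -20], "twist": [0, 0, 0]}
    - {"xyz": [-345, -249, -20], "twist": [0, 0, 0]}
    - {"xyz": [-345, -249, -20], "twist": [0, 0, 0]}
    - {"xyz": [-345, -249, -20], "twist": [0, 0, 0]}
    - {"xyz": [-345, -249, -20], "twist": [0, 0, 0]}
    - {"xyz": [-345, -249, -20], "twist": [0, 0, 0]}
    - {"xyz": [-405, -687, -20], "twist": [0, 0, -0.276]}
    - {"xyz": [-405, -687, -20], "twist": [0, 0, -0.276]}
    - {"xyz": [-405, -687, -20], "twist": [0, 0, -0.276]}
    - {"xyz": [-405, -687, -20], "twist": [0, 0, -0.276]}
    - {"xyz": [-405, -687, -20], "twist": [0, 0, -0.276]}
    - {"xyz": [-405, -687, -20], "twist": [0, 0, -0.276]}
    - {"xyz": [-405, -687, -20], "twist": [0, 0, -0.276]}
    - {"xyz": [-405, -687, -20], "twist": [0, 0, -0.276]}
    - {"xyz": [-405, -687, -20], "twist": [0, 0, -0.276]}
    - {"xyz": [-405, -687, -20], "twist": [0, 0, -0.276]}
    - {"xyz": [-405, -687, -20], "twist": [0, 0, -0.276]}
  gripper: 0

```text
t: 3.3
tcp_pos: [0.3442, -0.2305, 0.2511]
tcp_rot: [0.052, 0.999, 0.0, -0.0]
contact_force: [0.0, -0.0, -0.3]
finger_gap: 0.0001
grasp_force: 0.0
```

Emit:
move_arm:
  series:
    - {"xyz": [0, 0, 45], "twist": [0, 0, 0]}
    - {"xyz": [0, 0, 90], "twist": [0, 0, 0]}
    - {"xyz": [0, 0, 90], "twist": [0, 0, 0]}
    - {"xyz": [-10, 0, 90], "twist": [0, 0, 0]}
    - {"xyz": [-18, 0, 90], "twist": [0, 0, 0]}
    - {"xyz": [-26, 0, 90], "twist": [0, 0, 0]}
    - {"xyz": [-34, 0, 90], "twist": [0, 0, 0]}
    - {"xyz": [-42, 0, 90], "twist": [0, 0, 0]}
    - {"xyz": [-50, 0, 90], "twist": [0, 0, 0]}
    - {"xyz": [-58, 0, 90], "twist": [0, 0, 0]}
    - {"xyz": [-58, 0, 90], "twist": [0, 0, 0]}
    - {"xyz": [-58, 0, 90], "twist": [0, 0, 0]}
    - {"xyz": [-58, 0, 90], "twist": [0, 0, 0]}
    - {"xyz": [-58, 0, 90], "twist": [0, 0, 0]}

```text
t: 4.7
tcp_pos: [0.4023, -0.2353, 0.1613]
tcp_rot: [0.05, 0.999, 0.0, 0.0]
contact_force: [0.3, 0.0, 0.3]
finger_gap: 0.0003
grasp_force: 0.0
```

Run:
```python
from h import *
np.set_printoptions(precision=4,suppress=True)
o=get_obs();print(o['t'],o['tcp_pos'],o['contact_force'])
C={n:cam(n) for n in('side','top')}
cv2.imwrite('pics/b.png',np.hstack([cv2.resize(C[n]['img'][100:292,128:384],(400,300)) for n in C])[:,:,::-1])
for n in C:
    r=place_of(n,'board'); print(n,[(np.round(x['at'],1),round(x['confidence'],2),atz(C[n],x['at'],.015)) for x in r[:2]])
```

```text
4.7 [ 0.4023 -0.2353  0.1613] [0.2932 0.0058 0.2643]
side []
top [(array([243.9, 196.5]), 0.8, array([ 0.4795, -0.2589,  0.015 ]))]
```

View pics/b.png

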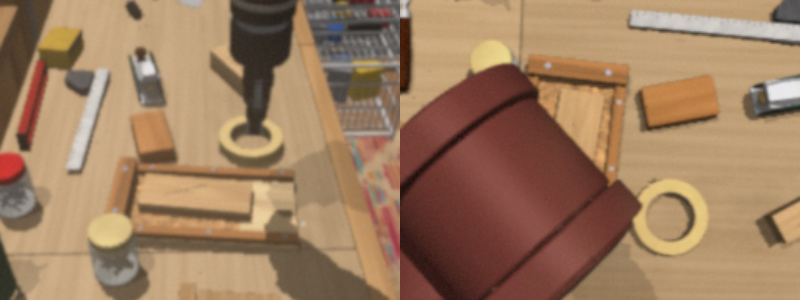

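The board lies flat between the rails, a little short of the stop. In the side crop it spans about x 138–250 px. I'll back off and measure.

Emit:
move_arm:
  series:
    - {"xyz": [50, 0, 0], "twist": [0, 0, 0]}
    - {"xyz": [50, 0, 0], "twist": [0, 0, 0]}
    - {"xyz": [50, 0, 0], "twist": [0, 0, 0]}

```text
t: 5.2
tcp_pos: [0.3525, -0.2306, 0.1616]
tcp_rot: [0.051, 0.999, -0.0, 0.001]
contact_force: [-0.3, -0.8, 0.2]
finger_gap: 0.0
grasp_force: 0.0
```

Run:
```python
from h import *
np.set_printoptions(precision=4,suppress=True)
o=get_obs();print(o['t'],o['tcp_pos'],o['tcp_rot'])
B=[box(-.085,.085,-.033,.033,.015,.034)]
p,f=fit('board',B,[.48,-.25,-.1],('side',)); print(p,f)
R=np.array([[np.cos(.096),-np.sin(.096)],[np.sin(.096),np.cos(.096)]])
print('tray frame',R@(p[:2]-[.503,-.2425]),p[2]+.096)
print('near end',p[:2]-.085*np.array([np.cos(p[2]),np.sin(p[2])]))
for n in('side','top'):
    c=cam(n)
    for q in place_of(n,'board')[:1]: print(n,q['confidence'],atz(c,q['at'],.015))
    for q in place_of(n,'stop_face')[:1]: print(n,q['confidence'],atz(c,q['at'],.015))
```

```text
5.2 [ 0.3525 -0.2306  0.1616] [ 0.0505  0.9987 -0.0005  0.0006]
[ 0.4831 -0.2504 -0.1453] 0.08738330617576262
tray frame [-0.019  -0.0098] -0.04934898651437794
near end [ 0.399  -0.2381]
side 0.71 [ 0.4882 -0.2671  0.015 ]
side 0.62 [ 0.5834 -0.2449  0.015 ]
top 0.8 [ 0.481  -0.2511  0.015 ]
top 0.85 [ 0.5896 -0.2479  0.015 ]
```

Emit:
move_arm:
  series:
    - {"xyz": [0, -5, 45], "twist": [0, 0, 0]}
    - {"xyz": [0, -5, 90], "twist": [0, 0, 0]}
    - {"xyz": [0, -5, 120], "twist": [0, 0, 0]}
    - {"xyz": [0, -5, 135], "twist": [0, 0, 0]}
    - {"xyz": [0, -5, 141], "twist": [0, 0, 0]}
    - {"xyz": [0, -5, 141], "twist": [0, 0, 0]}
    - {"xyz": [0, -5, 141], "twist": [0, 0, 0]}
  gripper: 0.4

```text
t: 6.3
tcp_pos: [0.3528, -0.2358, 0.0213]
tcp_rot: [0.05, 0.999, -0.0, 0.0]
contact_force: [0.2, -0.5, 0.8]
finger_gap: 0.0343
grasp_force: 0.0
```

Emit:
move_arm:
  series:
    - {"xyz": [-10, 0, 0], "twist": [0, 0, 0]}
    - {"xyz": [-20, 0, 0], "twist": [0, 0, 0]}
    - {"xyz": [-26, 0, 0], "twist": [0, 0, 0]}
    - {"xyz": [-30, 0, 0], "twist": [0, 0, 0]}
    - {"xyz": [-34, 0, 0], "twist": [0, 0, 0]}
    - {"xyz": [-38, 0, 0], "twist": [0, 0, 0]}
    - {"xyz": [-42, 0, 0], "twist": [0, 0, 0]}
    - {"xyz": [-46, 0, 0], "twist": [0, 0, 0]}
    - {"xyz": [-49, 0, 0], "twist": [0, 0, 0]}
    - {"xyz": [-49, 0, 0], "twist": [0, 0, 0]}

```text
t: 7.3
tcp_pos: [0.4014, -0.2402, 0.0203]
tcp_rot: [0.05, 0.999, 0.0, 0.0]
contact_force: [-0.4, 0.5, 0.2]
finger_gap: 0.0339
grasp_force: 0.0
```

Run:
```python
from h import *
np.set_printoptions(precision=4,suppress=True)
c=cam('side')
cv2.imwrite('pics/c.png',cv2.resize(c['img'][180:276,180:308],(640,480),interpolation=cv2.INTER_CUBIC)[:,:,::-1])
p,f=fit('board',[box(-.085,.085,-.033,.033,.015,.034)],[.49,-.25,-.1],('side',)); print(p,f)
R=np.array([[np.cos(.096),-np.sin(.096)],[np.sin(.096),np.cos(.096)]])
print('tray frame',R@(p[:2]-[.503,-.2425]),p[2]+.096)
```

```text
Traceback (most recent call last):
  File "h.py", line 34, in fit
    best=min((minimize(cost,[g[0],g[1],g[2]+d],method='Nelder-Mead',options=dict(initial_simplex=np.array(g)+[0,0,d]+np.array([[0,0,0],[.01,0,0],[0,.01,0],[0,0,.1]]),xatol=1e-4,fatol=1e-5)) for d in(-.1,0,.1)),key=lambda r:r.fun)
  File "h.py", line 34, in <genexpr>
    best=min((minimize(cost,[g[0],g[1],g[2]+d],method='Nelder-Mead',options=dict(initial_simplex=np.array(g)+[0,0,d]+np.array([[0,0,0],[.01,0,0],[0,.01,0],[0,0,.1]]),xatol=1e-4,fatol=1e-5)) for d in(-.1,0,.1)),key=lambda r:r.fun)
              ~~~~~~~~^^^^^^^^^^^^^^^^^^^^^^^^^^^^^^^^^^^^^^^^^^^^^^^^^^^^^^^^^^^^^^^^^^^^^^^^^^^^^^^^^^^^^^^^^^^^^^^^^^^^^^^^^^^^^^^^^^^^^^^^^^^^^^^^^^^^^^^^^^^^^^^^^^^^^^^^^^^^^^^^^^^^^^^
  File "h.py", line 33, in cost
    return J/len(V)
           ~^~~~~~~
ZeroDivisionError: division by zero
```

View pics/c.png

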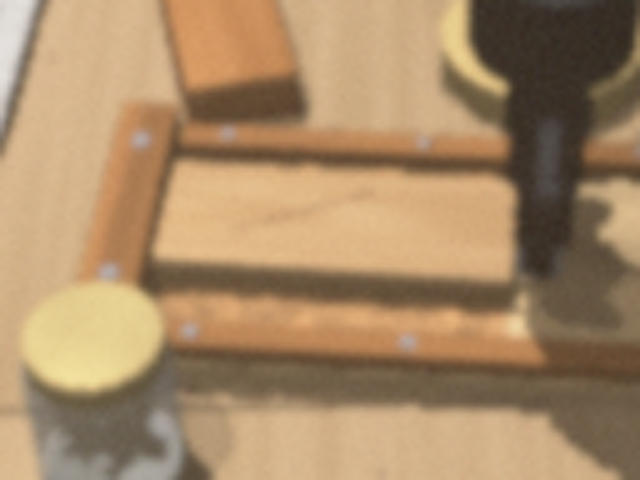

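The board is between the rails, far end at about (160,215), within a few mm of the stop, with the finger touching its near end at about (520,235). I'll push on in small steps and watch the force.

Emit:
move_arm:
  series:
    - {"xyz": [-1, 0, 0], "twist": [0, 0, 0]}
    - {"xyz": [-2, 0, 0], "twist": [0, 0, 0]}
    - {"xyz": [-3, 0, 0], "twist": [0, 0, 0]}
    - {"xyz": [-3, 0, 0], "twist": [0, 0, 0]}

```text
t: 7.85
tcp_pos: [0.4035, -0.2405, 0.0202]
tcp_rot: [0.05, 0.999, 0.0, -0.001]
contact_force: [-4.7, -0.8, 1.6]
finger_gap: 0.0339
grasp_force: 2.4
```

Emit:
move_arm:
  series:
    - {"xyz": [-1, 0, 0], "twist": [0, 0, 0]}
    - {"xyz": [-1, 0, 0], "twist": [0, 0, 0]}

```text
t: 8.05
tcp_pos: [0.4036, -0.2405, 0.0201]
tcp_rot: [0.05, 0.999, -0.0, -0.002]
contact_force: [-10.6, -0.7, 5.4]
finger_gap: 0.034
grasp_force: 5.2
```

The force rises with no further motion, so the board is against the stop. I'll back off, rise clear and check.

Emit:
move_arm:
  series:
    - {"xyz": [5, 0, 0], "twist": [0, 0, 0]}
    - {"xyz": [25, 0, 0], "twist": [0, 0, 0]}
    - {"xyz": [40, 0, 0], "twist": [0, 0, 0]}
    - {"xyz": [40, 0, -50], "twist": [0, 0, 0]}
    - {"xyz": [40, 0, -100], "twist": [0, 0, 0]}
    - {"xyz": [40, 0, -150], "twist": [0, 0, 0]}
    - {"xyz": [40, 0, -200], "twist": [0, 0, 0]}
    - {"xyz": [40, 0, -200], "twist": [0, 0, 0]}
    - {"xyz": [40, 0, -200], "twist": [0, 0, 0]}

```text
t: 8.95
tcp_pos: [0.3659, -0.2372, 0.2215]
tcp_rot: [0.05, 0.999, -0.001, 0.001]
contact_force: [0.2, 0.7, -0.3]
finger_gap: 0.0342
grasp_force: 0.0
```

Run:
```python
from h import *
np.set_printoptions(precision=4,suppress=True)
c=cam('side')
cv2.imwrite('pics/d.png',cv2.resize(c['img'][180:276,180:308],(640,480),interpolation=cv2.INTER_CUBIC)[:,:,::-1])
print(get_obs()['t'])
R=np.array([[np.cos(.096),-np.sin(.096)],[np.sin(.096),np.cos(.096)]])
for n in ('side','top'):
  for k in range(2):
    try:
        p,f=fit('board',[box(-.085,.085,-.033,.033,.015,.034)],[.49,-.25,-.1],(n,)); print(n,p,f,'tray frame',R@(p[:2]-[.503,-.2425]),p[2]+.096); break
    except ZeroDivisionError: pass
```

```text
9.0
side [ 0.4984 -0.2489 -0.1051] 0.05080295908312815 tray frame [-0.004  -0.0068] -0.009130131385469864
top [ 0.4994 -0.2433 -0.0958] 0.09720465029131231 tray frame [-0.0035 -0.0012] 0.00022364776862304758
```

View pics/d.png

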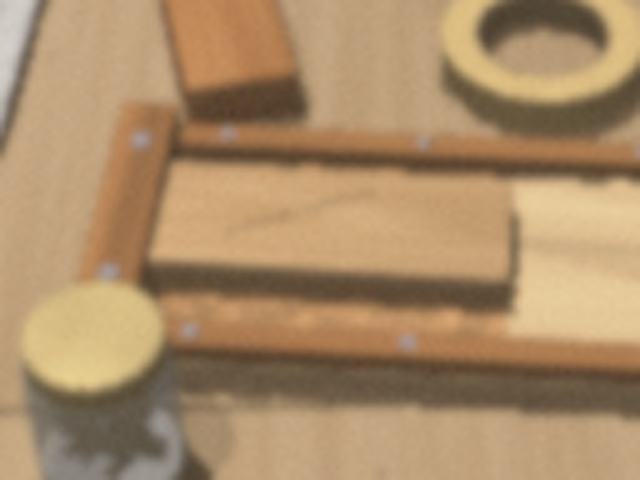

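The board lies flat and square, its far end at the stop (about (160,215)). Its near edge lines up with the end of the cork pad (about (512,300)), and the jar, block and tape are undisturbed. I'm handing in.

```bash
python3 -c "
from workcell import close_job
print(close_job())"
```

```text
the job is handed in; nothing more can be done
None
```

I handed the job in: the board was tipped flat into the tray and pushed against the stop, square on the cork pad by the final camera check, with the arm clear and the jar, block and tape apparently unmoved; no verdict was returned.

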